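Fit the return spring of a swing-arm stone clamp

TASK

Fit the return spring to the stone clamp: first feel gently for the hole in the lever's end plate and put the spring's pin hook down through it, then stretch the spring, no further than needed, and set its eye over the post, fully down on the post's shoulder, so that the spring pulls the lever home against the stone. Press only lightly with the spring's ends, let go of the spring, and leave the other things on the table where they are.

Things in the scene. Friction and masses are not known exactly. Their poses are not given: they have to be found in the camera images.
- grip (a point): Where to pinch the spring from above: in the upper part of its grip block, an upright aluminium block 28 mm long (x), 10 mm thick (y), with a 26 mm wide foot. The point is 46 mm above the spring's underside, 14 mm below the block's top. x points along the spring from hook to eye, z up. The eye's axis is 30 mm along +x from it, the hook's 75 mm along -x (unstretched).
- eye: The spring's eye, a steel ring with vertical axis, 24 mm outside, 13 mm bore, 8 mm high; origin at the centre of its lower face, 16 mm above the spring's underside and 30 mm below the point grip; x points away from the hook, z up. Rigid with the grip block.
- hook: The spring's other end, a downward steel pin 6 mm thick, its last 4 mm tapering to 3.8 mm; origin at its tip, level with the spring's underside (46 mm below the point grip). The coil's axis runs 33 mm above the tip; the coil is 13 mm thick and bends a little up and down, about 0.7 mm at the tip per newton pressed down.
- stretch (a joint): Lengthening of the spring in m: 0 closed (hook 105 mm from the eye's axis), tension 3 N at the first movement plus 0.3 N per mm; more than 36 mm ruins it.
- clamp: The stone clamp: a grey plate 190 mm (x) by 240 mm (y), 12 mm thick, fixed to the table, with a fence, a held brown stone, a swinging lever and a post. Origin on the table; the plate's middle is 10 mm along x, 12.5 mm along y from it. The mounted spring lies roughly along the clamp's y axis, straight from hole to post, eye towards -y. Its tallest parts (pivot, fence) stand about 60 mm above the table.
- plate_mid (a point): On the upper face (45 mm above the table) of the lever's dark end plate, 70 mm from the pivot; swings with the lever; x along the lever to the pivot, z up. The plate, 6 mm thick, 26 wide, open below, has one 8.5 mm hole on the lever's centre line, anywhere up to 14 mm either side of this point along x (set length, not measured). The face is flat from x -20 to +22 mm; beyond, the bar is 9 mm higher.
- lever (a joint): Angle of the lever in rad: 0 is home against the stone, lever along the clamp's x axis; positive is open, its end plate swung towards the clamp's +y, away from the post. It turns with slight friction (about 1.5 N at the hole) and follows the spring's pull.
- post_top (a point): Top centre of the steel post on the clamp: a vertical 9 mm pin with tapered tip (4 mm), top 44 mm above the table, standing 9 mm above a 16 mm wide shoulder on which the eye seats (the hook's tip is then over 20 mm below the plate's upper face). With the lever home the post is 125 mm from plate_mid, so the mounted spring is stretched some 16 to 20 mm.
- agate_a: Bystander, to be left alone: orange-banded stone 40x52x28 mm; origin at the centre of its underside.
- tweezers: Bystander, to be left alone: steel tweezers 18x113x8 mm; origin at the centre of its underside.
Not all that is in view belongs to the job. Of the things that look like the part that bears grip, the larger one is meant.

How it is judged:
By the outcome, as a careful person would: the job done as asked, in the order asked, and still so for the second after the job is handed in, with the robot touching nothing.
It also fails if it takes over 61 s, if anything falls off the work surface, if the arm or the gripper's body presses on something with over 40 N, if the wrist force passes 120 N, or if a joint passes its speed limit or range.

ROBOT

A 7-joint arm with a two-finger parallel gripper is mounted at the origin on a cart in front of the work surface, level with it; the furniture and walls round the work are solid. World frame = base frame: x ahead of the robot, y to its left, z up, the work surface at z = 0. Lengths are in m, angles in rad, forces in N, time in s.
With the tool pointing down it reaches from about 0.425 to 1.025 m from the base axis. Payload 3.6 kg.
Tool frame: the origin (TCP) lies midway between the tips of the shut fingers; the grasp point (between the pads) lies 19 mm behind it (grasp_offset is the distance from the TCP to the grasp point, in m); z points along the fingers, y is the direction in which the jaws open and shut (so a half turn about z gives the same grasp; the last joint's range is limited). The gripper opens to 85 mm and grips with 20 to 120 N. Pads are 22 mm wide; open, the fingers measure 114 mm over their backs; the gripper's body (76 mm by 85 mm) begins 54 mm behind the grasp point. The pads swing forward as they close: fully open they stand 13 mm farther back than shut.
Start: joints at [1.101, 0.591, 0.048, 1.609, -0.033, 0.943, -0.034], TCP at [0.267, -0.674, 0.231] pointing down, gripper open.
Joint ranges: [-2.69, 2.69], [-0.47, 2.24], [-1.27, 1.36], [0.19, 2.51], [-1.53, 4.68], [0.08, 2.07], [-3.09, 3.09]. Speed limits (rad/s): [2.57, 2.57, 3.14, 3.14, 3.14, 3.14, 3.14].

INTERFACE

Orientations are given as a unit quaternion [x, y, z, w].
In Python, from cell import * gives the robot as it stands.
- The arm moves only by the tool step_arm, never from a script. Its arguments are lists of equal length, an entry for each row: "hand": the closure in counts, from 0 (fully open) to 255 (shut); "linear": the shift along the tool's x, y, z in cm, a list of three; "turn": the turn, a rotation vector about the tool's x, y, z in degrees, a list of three. In form: {"hand": [hand, ...], "linear": [[tx, ty, tz], ...], "turn": [[wx, wy, wz], ...]}. A call has exactly 5 rows; each row is the pose to reach, as a shift and turn from the pose commanded when the call began, along the tool's axes at that moment; what a row does not reach only later rows make up. A row lasts 1/8 s, in which the tool goes at most 62.5 mm and 10.7 degrees, less where a joint would pass 70% of its speed; a pose out of reach is approached as far as the arm can. A call with a gripper value outside its range is refused whole. The fingers move at their own pace and stop on an object; the grip force is fixed at half the most. Time passes only in rows, so rows that repeat a pose let the fingers close, or fill a call up. It gives the time, the measured TCP pose, the force and the opening at its end, in the units of the state.
- observe(): the state, without advancing time (a new reading comes with each control period).
- grab_frame(name): name is "side" or "top"; returns (picture, depth): 420x560x3 uint8, red, green, blue; 420x560 float32, m along the optical axis (not along the pixel's ray), 0 where there is no reading.
- camera_model(name): a dict with "K" (3x3 intrinsics, pixels), "R" (3x3) and "t" (3): a world point X has camera coordinates R X + t. Camera axes: x right, y down, z forward; pixel columns grow to the right and rows downward; lengths in m; the calibration is good to about 2 mm. A picture is of the moment at which its call begins. camera_model takes no time and is no camera call.
- hand_in(): hands the job in, once; it reports no verdict.
The state is a dict: "time_s": time; "q": joint angles; "dq": joint speeds; "joint_efforts": joint torques, N m; "tool_pos": TCP position; "eef_rot": TCP orientation; "ft_force": force on the tool from outside, world axes, zero at the start; "torque": the same for the moment, N m; "finger_gap": finger opening in m.
Only numpy, scipy, OpenCV 4.12 (cv2) and the standard library are available. Lean on these libraries where they do the work, as an engineer would, in place of code of your own. Each camera call takes 0.05 s, during which the arm holds its last target.

## Working session

There is one attempt and no reset: what is moved stays moved. The work goes in short steps, Python scripts to look and compute and a tool call to move; the robot and the scene stay as the last step left them, time stands still between calls to the robot, and variables do not carry over. Pictures are saved under pics/ and viewed, and the job is handed in when it is done.

Besides the shell and the picture viewer there is one more tool, called as name(argument=value, ...) on one line, values as JSON. step_arm: Moves the arm, as the interface text tells. Its arguments: {"type":"object","properties":{"hand":{"type":"array","items":{"type":"number"}},"linear":{"type":"array","items":{"type":"array","items":{"type":"number"}}},"turn":{"type":"array","items":{"type":"array","items":{"type":"number"}}}},"required":["hand","linear","turn"]}

```bash
mkdir -p pics; ls
cat > h.py <<'E'
from cell import *
import numpy as np, cv2
from scipy.spatial.transform import Rotation as Rot
def grab(n,tag):
    p,d=grab_frame(n); cv2.imwrite(f'pics/{tag}.png',p[:,:,::-1]); np.save(f'pics/{tag}.npy',d); return p,d
def unproj(n,u,v,d,cm=None):
    c=cm or camera_model(n); K=np.array(c['K']);R=np.array(c['R']);t=np.array(c['t'])
    x=np.array([(u-K[0,2])/K[0,0]*d,(v-K[1,2])/K[1,1]*d,d]); return R.T@(x-t)
def atz(n,u,v,z):
    c=camera_model(n); K=np.array(c['K']);R=np.array(c['R']);t=np.array(c['t'])
    r=R.T@np.array([(u-K[0,2])/K[0,0],(v-K[1,2])/K[1,1],1]); o=-R.T@t
    return o+r*(z-o[2])/r[2]
def proj(n,X):
    c=camera_model(n); x=np.array(c['R'])@np.array(X)+np.array(c['t']); y=np.array(c['K'])@x; return y[:2]/y[2]
E
python3 - <<'E'
from h import *
print(observe())
for n in('side','top'):
    c=camera_model(n);print(n,c, -np.array(c['R']).T@np.array(c['t']))
    p,d=grab(n,n+'0')
E
```

```text
pics
{'time_s': 0.0, 'q': array([ 1.10053655,  0.59210192,  0.04829736,  1.60985427, -0.03328364,
        0.94268757, -0.03368786]), 'dq': array([ 3.76632337e-04,  1.16642280e-03,  7.64083864e-06,  5.94957889e-04,
        1.05979075e-03,  3.52783503e-04, -1.23016163e-03]), 'joint_efforts': array([-5.14614858e-04, -5.48695564e+01,  1.54600181e+00, -1.98125213e+01,
        9.30112728e-03,  8.65436654e-03, -8.35059723e-06]), 'tool_pos': array([ 0.26642882, -0.67336831,  0.23014132]), 'eef_rot': array([ 9.82298605e-01,  1.87318417e-01, -2.77832986e-04, -1.08845923e-03]), 'ft_force': array([-0.55672042, -0.10713921, -0.22099893]), 'torque': array([0.02079904, 0.03920664, 0.05863568]), 'finger_gap': 0.0849567322470192}
side {'K': array([[536.05746502,   0.        , 273.8486055 ],
       [  0.        , 536.05746502, 207.55257877],
       [  0.        ,   0.        ,   1.        ]]), 'R': array([[-0.95532625, -0.29457727,  0.02399958],
       [-0.16874306,  0.47696595, -0.86257131],
       [ 0.24264692, -0.82808678, -0.50536597]]), 't': array([0.4820336 , 0.18391274, 1.28341551])} [0.18011653 1.11705544 0.79566377]
top {'K': array([[521.99587371,   0.        , 278.6380569 ],
       [  0.        , 521.99587371, 209.68871981],
       [  0.        ,   0.        ,   1.        ]]), 'R': array([[-0.02552616, -0.99962737, -0.00967132],
       [-0.99803247,  0.02603726, -0.05703734],
       [ 0.0572679 ,  0.00819635, -0.9983252 ]]), 't': array([-0.05473615,  0.52081474,  1.20481293])} [ 0.44939571 -0.07815141  1.23197162]
```

View pics/side0.png

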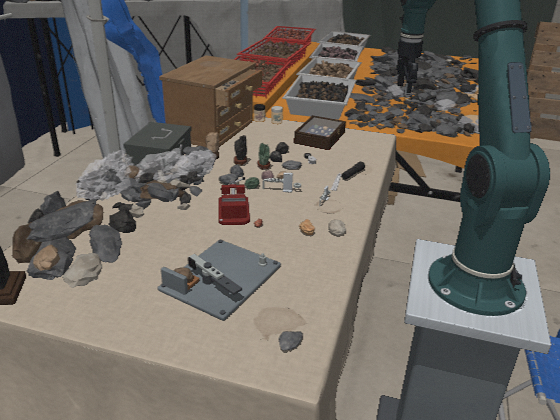

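View pics/top0.png

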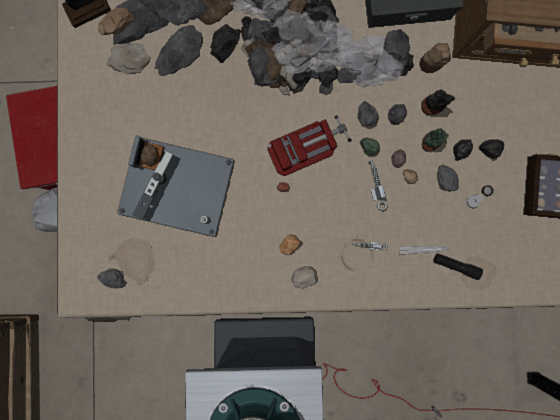

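Run:
```python
import cv2
a=cv2.imread('pics/top0.png'); 
cv2.imwrite('pics/z1.png',cv2.resize(a[150:275,330:470],None,fx=5.6,fy=4.8*1.0,interpolation=cv2.INTER_CUBIC)[:600])
cv2.imwrite('pics/z2.png',cv2.resize(a[125:245,105:245],None,fx=5,fy=5,interpolation=cv2.INTER_CUBIC))
b=cv2.imread('pics/side0.png')
cv2.imwrite('pics/z3.png',cv2.resize(b[160:220,240:360],None,fx=6,fy=6,interpolation=cv2.INTER_CUBIC))
cv2.imwrite('pics/z4.png',cv2.resize(b[230:320,150:290],None,fx=5,fy=5,interpolation=cv2.INTER_CUBIC))
```

```text
(no output)
```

View pics/z1.png

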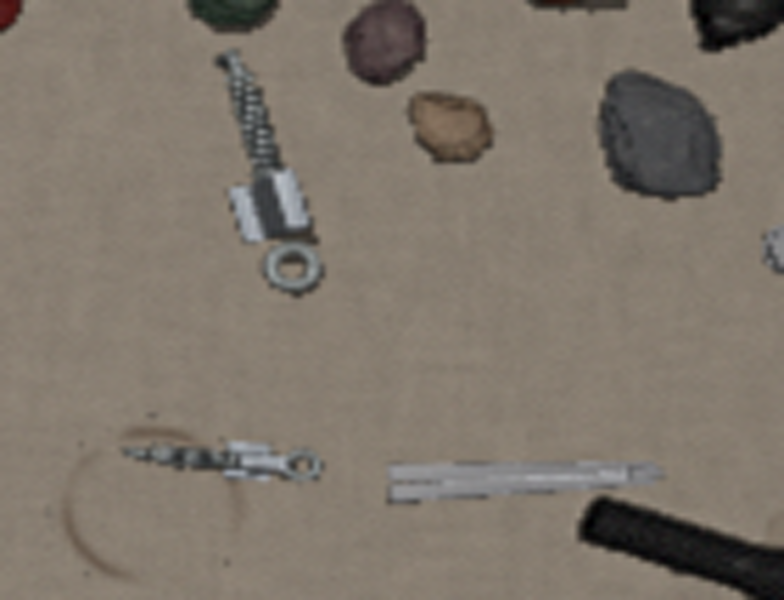

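View pics/z2.png

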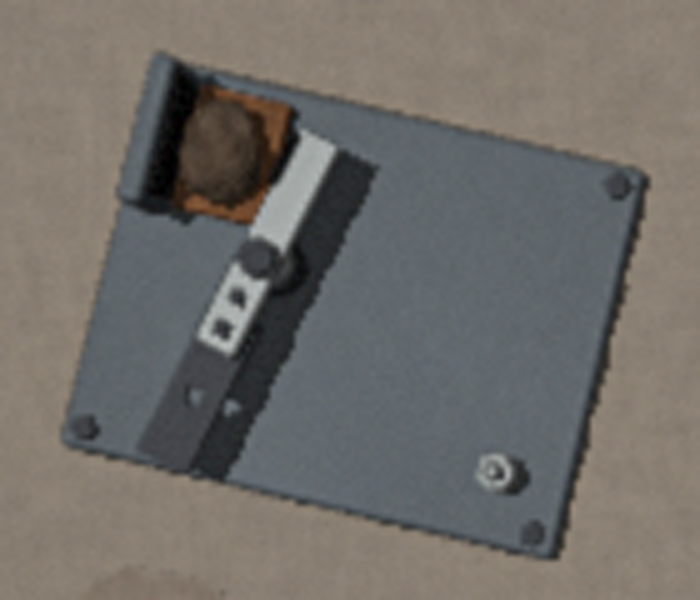

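View pics/z3.png

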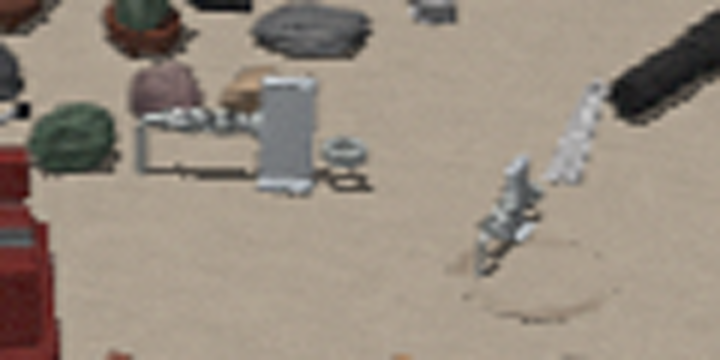

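View pics/z4.png

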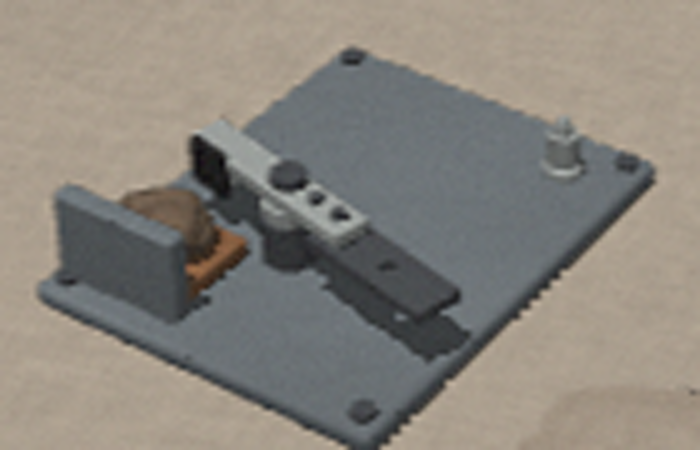

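```bash
cat >> h.py <<'E'
def tri(ut,us):
    A=[];b=[]
    for n,(u,v) in(('top',ut),('side',us)):
        c=camera_model(n); P=np.array(c['K'])@np.c_[c['R'],c['t']]
        A+= [u*P[2]-P[0],v*P[2]-P[1]]
    A=np.array(A); A/=np.linalg.norm(A[:,:3],axis=1)[:,None]
    x,r,_,_=np.linalg.lstsq(A[:,:3],-A[:,3],rcond=None); return x,np.sqrt(r)*1e3
E
python3 - <<'E'
from h import *
T=lambda x,y:(330+x/5.6,150+y/4.8); C=lambda x,y:(105+x/5-.4,125+y/5-.4)
S=lambda x,y:(240+x/6-.4,160+y/6-.4); D=lambda x,y:(150+x/5-.4,230+y/5-.4)
for nm,a,b in[('hole',C(193,396),D(388,266)),('posttop',C(496,470),D(564,122)),('pivot',C(262,256),D(289,172)),
  ('eye',T(293,266),S(345,152)),('blk hook-end top',None,None),
  ('plate end L',C(137,452),D(415,318)),('plate end R',C(188,470),D(460,294)),
  ('cornR',C(645,175),D(350,50)),('corner ur',C(555,555),D(655,165)),('c3',C(65,440),D(372,447)),('fence c',C(160,55),D(40,292))]:
    if a: x,r=tri(a,b);print(nm,x.round(4),r.round(1))
dt=np.load('pics/top0.npy')
def w(u,v): 
    d=dt[int(round(v)),int(round(u))]; return unproj('top',u,v,d).round(4),d
for nm,a in[('eye ring',T(293,247)),('blk top',T(278,202)),('foot',T(245,210)),('hook end',T(228,60)),('plate',C(165,420)),('plate2',C(215,360)),('bar',C(215,330)),('base',C(400,300)),('post',C(496,470)),('table',(300,240))]: print(nm,a,*w(*a))
E
```

```text
hole [0.5395 0.2404 0.0465] [0.9]
posttop [0.5023 0.1033 0.0415] [0.7]
pivot [0.6015 0.2052 0.0587] [1.1]
eye [ 0.5238 -0.3087  0.0209] [1.8]
plate end L [0.5156 0.2672 0.0441] [2.1]
plate end R [0.5051 0.2439 0.0425] [0.3]
cornR [0.6417 0.0354 0.0097] [1.4]
corner ur [0.4625 0.0809 0.0099] [0.1]
c3 [0.5217 0.3113 0.0066] [1.5]
fence c [0.7037 0.2643 0.0077] [1.3]
eye ring (382.32142857142856, 201.45833333333334) [ 0.5316 -0.309   0.0229] 1.2099068
blk top (379.64285714285717, 192.08333333333334) [ 0.5508 -0.2977  0.0542] 1.1798061
foot (373.75, 193.75) [ 0.5516 -0.2931  0.0036] 1.2303772
hook end (370.7142857142857, 162.5) [ 0.6224 -0.2844  0.0283] 1.2098702
plate (137.6, 208.6) [0.5284 0.2536 0.045 ] 1.1922178
plate2 (147.6, 196.6) [0.5553 0.2303 0.0452] 1.193397
bar (147.6, 190.6) [0.5676 0.2264 0.0596] 1.1796494
base (184.6, 184.6) [0.5845 0.152  0.0091] 1.2304307
post (203.79999999999998, 218.6) [0.5018 0.1033 0.0401] 1.1943299
table (300, 240) [ 4.473e-01 -1.165e-01 -1.000e-04] 1.2295514
```

Run:
```python
from h import *
dt=np.load('pics/top0.npy');c=camera_model('top')
print((np.array([[unproj('top',u,v,dt[v,u],c)[2]*1000 for u in range(366,392)] for v in range(158,212)])).round().astype(int))
for nm,n in(('top',(378,190)),):
  pass
ds=np.load('pics/side0.npy');c=camera_model('side')
P=np.array([unproj('side',u,v,ds[v,u],c) for v in range(165,200) for u in range(255,310)])
P=P[(P[:,2]>.02)&(abs(P[:,0]-.56)<.08)&(abs(P[:,1]+.3)<.04)]
for p in P[::8]: print(p.round(3))
```

```text
[[-3  1 -3 ... -4 -5 12]
 [-3  0 -1 ... -5 -4  8]
 [ 5 -1 -2 ... -3 -3  3]
 ...
 [ 4  4  2 ... -6 -2 -1]
 [-1 -3 -1 ... -3 -4 -2]
 [-1 -2 -2 ...  1 -3  3]]
[ 0.567 -0.302  0.061]
[ 0.548 -0.304  0.06 ]
[ 0.555 -0.296  0.06 ]
[ 0.564 -0.294  0.055]
[ 0.622 -0.339  0.021]
[ 0.549 -0.297  0.053]
[ 0.547 -0.289  0.054]
[ 0.599 -0.295  0.039]
[ 0.559 -0.299  0.044]
[ 0.623 -0.287  0.035]
[ 0.594 -0.289  0.039]
[ 0.568 -0.299  0.038]
[ 0.543 -0.301  0.042]
[ 0.605 -0.282  0.037]
[ 0.583 -0.293  0.035]
[ 0.56  -0.303  0.035]
[ 0.613 -0.277  0.034]
[ 0.588 -0.292  0.032]
[ 0.56  -0.293  0.036]
[ 0.628 -0.284  0.025]
[ 0.554 -0.293  0.034]
[ 0.563 -0.292  0.029]
[ 0.537 -0.316  0.022]
[ 0.564 -0.296  0.024]
[ 0.537 -0.305  0.024]
[ 0.56  -0.294  0.022]
[ 0.53  -0.3    0.024]
[ 0.525 -0.297  0.023]
```

```bash
cat >> h.py <<'E'
import sys
def plan(target,xang):
    """target TCP world pos & tool-x yaw deg, from the measured pose -> tool shift cm, turn deg"""
    s=observe(); R=Rot.from_quat(s['eef_rot']); p=s['tool_pos']
    a=np.radians(xang); G=Rot.from_matrix(np.array([[np.cos(a),np.sin(a),0],[np.sin(a),-np.cos(a),0],[0,0,-1]]))
    xa=R.as_matrix()[:,0]
    print('t',round(s['time_s'],2),'pos',p.round(4),'xang',np.degrees(np.arctan2(xa[1],xa[0])).round(2),'F',s['ft_force'].round(2),'gap',round(s['finger_gap'],4))
    print('lin cm',(R.inv().apply(np.array(target)-p)*100).round(2),'turn',np.degrees((R.inv()*G).as_rotvec()).round(2))
    print('world axes in tool (cols wx,wy,wz):\n',R.inv().as_matrix().round(3))
E
python3 -c "
from h import *
plan([.554,-.300,.15],14)"
```

```text
t 0.1 pos [ 0.2665 -0.6735  0.2302] xang 21.59 F [-0.02  0.41  0.12] gap 0.0855
lin cm [ 40.48 -24.13   8.07] turn [-0.11  0.02  7.59]
world axes in tool (cols wx,wy,wz):
 [[ 0.93   0.368 -0.   ]
 [ 0.368 -0.93  -0.002]
 [-0.001  0.002 -1.   ]]
```

step_arm(hand=[0,60,110,110,110], linear=[[3,-2,0.5],[8,-5,1.5],[13.5,-8,2.5],[19,-11.5,4],[24,-14.3,5]], turn=[[0,0,1.5],[0,0,3],[0,0,5],[0,0,7.6],[0,0,7.6]])

```text
time_s: 0.72
tool_pos: [0.4372, -0.4516, 0.1806]
eef_rot: [0.993, 0.121, -0.0, -0.0]
ft_force: [0.9, -1.1, -0.3]
finger_gap: 0.0488
```

```bash
python3 -c "
from h import *
plan([.554,-.300,.12],14);print(observe()['q'].round(2))"
```

```text
t 0.72 pos [ 0.4372 -0.4516  0.1806] xang 13.96 F [ 0.85 -1.06 -0.32] gap 0.0488
lin cm [ 15.   -11.89   6.06] turn [-0.05  0.04 -0.04]
world axes in tool (cols wx,wy,wz):
 [[ 0.97   0.241 -0.001]
 [ 0.241 -0.97  -0.001]
 [-0.001  0.001 -1.   ]]
[ 0.68  0.53  0.07  1.88 -0.05  0.74 -0.55]
```

step_arm(hand=[110,110,110,110,110], linear=[[5,-4,2],[10,-8,4],[13,-10.5,5.5],[15,-11.9,6],[15,-11.9,6]], turn=[[0,0,0],[0,0,0],[0,0,0],[0,0,0],[0,0,0]])

```text
time_s: 1.35
tool_pos: [0.5548, -0.2988, 0.1205]
eef_rot: [0.992, 0.124, -0.0, -0.001]
ft_force: [0.0, 0.1, -0.5]
finger_gap: 0.0487
```

```bash
python3 -c "
from h import *
plan([.554,-.300,.027],14);p,_=grab('top','t1');q,_=grab('side','s1')
cv2.imwrite('pics/t1z.png',np.hstack([cv2.resize(p[145:225,330:420,::-1],None,fx=4,fy=4),cv2.resize(q[140:220,240:330,::-1],None,fx=4,fy=4)]))"
```

```text
t 1.35 pos [ 0.5548 -0.2988  0.1205] xang 14.29 F [ 0.04  0.08 -0.55] gap 0.0487
lin cm [-0.11  0.12  9.35] turn [-0.12  0.01  0.29]
world axes in tool (cols wx,wy,wz):
 [[ 0.969  0.247 -0.   ]
 [ 0.247 -0.969 -0.002]
 [-0.001  0.002 -1.   ]]
```

View pics/t1z.png

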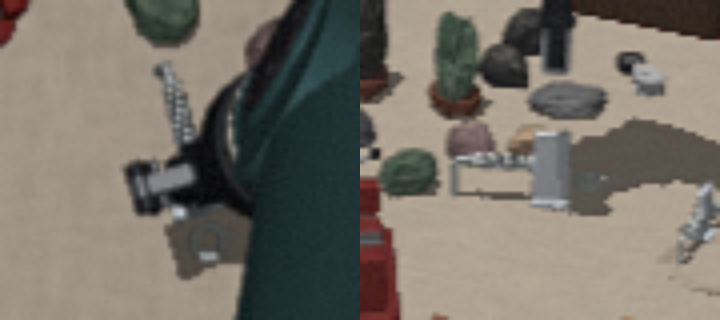

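step_arm(hand=[110,110,110,110,110], linear=[[-0.1,0.1,3],[-0.1,0.1,6],[-0.1,0.1,8.3],[-0.1,0.1,9.3],[-0.1,0.1,9.3]], turn=[[0,0,0],[0,0,0],[0,0,0],[0,0,0],[0,0,0]])

```text
time_s: 2.08
tool_pos: [0.5517, -0.3045, 0.0284]
eef_rot: [0.993, 0.121, -0.001, 0.0]
ft_force: [-0.7, -0.6, -0.0]
finger_gap: 0.0483
```

```bash
python3 -c "
from h import *
plan([.554,-.300,.027],14);p,_=grab('top','t2');q,_=grab('side','s2')
cv2.imwrite('pics/t2z.png',np.hstack([cv2.resize(p[145:225,330:420,::-1],None,fx=4,fy=4),cv2.resize(q[140:220,240:330,::-1],None,fx=4,fy=4)]))"
```

```text
t 2.08 pos [ 0.5517 -0.3045  0.0284] xang 13.87 F [-0.69 -0.64 -0.05] gap 0.0483
lin cm [ 0.34 -0.38  0.14] turn [ 0.01  0.06 -0.13]
world axes in tool (cols wx,wy,wz):
 [[ 0.971  0.24  -0.001]
 [ 0.24  -0.971  0.   ]
 [-0.001 -0.    -1.   ]]
```

View pics/t2z.png

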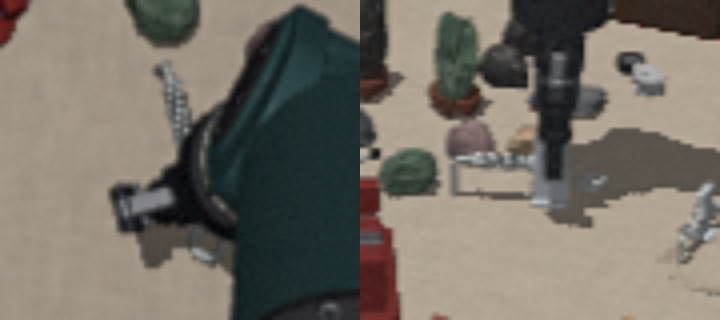

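```bash
python3 -c "
from h import *
plan([.554,-.300,.027],14);plan([.554,-.300,.027],14)"
```

```text
t 2.17 pos [ 0.5529 -0.3042  0.0294] xang 13.92 F [ 0.05  0.03 -0.2 ] gap 0.0485
lin cm [ 0.2  -0.39  0.24] turn [ 0.08 -0.05 -0.08]
world axes in tool (cols wx,wy,wz):
 [[ 0.971  0.241  0.001]
 [ 0.241 -0.971  0.001]
 [ 0.001 -0.001 -1.   ]]
t 2.17 pos [ 0.5529 -0.3042  0.0294] xang 13.92 F [ 0.05  0.03 -0.2 ] gap 0.0485
lin cm [ 0.2  -0.39  0.24] turn [ 0.08 -0.05 -0.08]
world axes in tool (cols wx,wy,wz):
 [[ 0.971  0.241  0.001]
 [ 0.241 -0.971  0.001]
 [ 0.001 -0.001 -1.   ]]
```

step_arm(hand=[110,110,170,230,255], linear=[[0,-0.3,0.2],[0,-0.3,0.2],[0,-0.3,0.2],[0,-0.3,0.2],[0,-0.3,0.2]], turn=[[0,0,0],[0,0,0],[0,0,0],[0,0,0],[0,0,0]])

```text
time_s: 2.8
tool_pos: [0.5522, -0.3004, 0.0265]
eef_rot: [0.993, 0.122, 0.0, 0.0]
ft_force: [-0.1, -0.6, 1.1]
finger_gap: 0.0091
```

step_arm(hand=[255,255,255,255,255], linear=[[0,0,0],[0,0,0],[0,0,0],[0,0,-0.5],[0,0,-1.5]], turn=[[0,0,0],[0,0,0],[0,0,0],[0,0,0],[0,0,0]])

```text
time_s: 3.42
tool_pos: [0.5512, -0.2996, 0.0413]
eef_rot: [0.993, 0.122, -0.001, -0.001]
ft_force: [-0.3, 0.7, -2.7]
finger_gap: 0.0088
```

```bash
python3 -c "
from h import *
plan([.554,-.300,.027],14)"
```

```text
t 3.42 pos [ 0.5512 -0.2996  0.0413] xang 14.0 F [-0.34  0.68 -2.73] gap 0.0088
lin cm [0.27 0.11 1.43] turn [-0.09  0.09 -0.  ]
world axes in tool (cols wx,wy,wz):
 [[ 0.97   0.242 -0.002]
 [ 0.242 -0.97  -0.002]
 [-0.002  0.001 -1.   ]]
```

```bash
python3 -c "
from h import *
plan([.54,-.10,.17],45)"
```

```text
t 3.42 pos [ 0.5512 -0.2996  0.0413] xang 14.0 F [-0.34  0.68 -2.73] gap 0.0088
lin cm [  3.72 -19.66 -12.85] turn [ -0.11   0.07 -31.  ]
world axes in tool (cols wx,wy,wz):
 [[ 0.97   0.242 -0.002]
 [ 0.242 -0.97  -0.002]
 [-0.002  0.001 -1.   ]]
```

step_arm(hand=[255,255,255,255,255], linear=[[0,0,-4],[0,-2,-8],[1,-7,-11],[2.5,-13,-12.5],[3.7,-19,-12.8]], turn=[[0,0,0],[0,0,-4],[0,0,-12],[0,0,-22],[0,0,-31]])

```text
time_s: 4.05
tool_pos: [0.5429, -0.1055, 0.1717]
eef_rot: [0.923, 0.385, 0.002, 0.001]
ft_force: [1.5, 0.8, -2.2]
finger_gap: 0.0091
```

```bash
python3 -c "
from h import *
plan([.52,.168,.14],75)"
```

```text
t 4.05 pos [ 0.5429 -0.1055  0.1717] xang 45.24 F [ 1.54  0.78 -2.16] gap 0.0091
lin cm [ 17.8  -20.9    3.14] turn [  0.22  -0.08 -29.76]
world axes in tool (cols wx,wy,wz):
 [[ 0.704  0.71   0.002]
 [ 0.71  -0.704  0.003]
 [ 0.004 -0.001 -1.   ]]
```

step_arm(hand=[255,255,255,255,255], linear=[[4,-4.5,0],[8,-9.3,0],[12,-14,1],[15.5,-18,2],[17.8,-20.9,3]], turn=[[0,0,-7],[0,0,-15],[0,0,-23],[0,0,-29.8],[0,0,-29.8]])

```text
time_s: 4.68
tool_pos: [0.5197, 0.1699, 0.14]
eef_rot: [0.793, 0.609, 0.001, -0.0]
ft_force: [0.5, -0.1, -1.5]
finger_gap: 0.0092
```

step_arm(hand=[255,255,255,255,255], linear=[[0,0,0],[0,0,0],[0,0,0],[0,0,0],[0,0,0]], turn=[[0,0,0],[0,0,0],[0,0,0],[0,0,0],[0,0,0]])

```text
time_s: 5.3
tool_pos: [0.5203, 0.1659, 0.1396]
eef_rot: [0.795, 0.607, 0.0, 0.0]
ft_force: [-0.4, 0.0, -1.4]
finger_gap: 0.0095
```

```bash
python3 -c "
from h import *
plan([.52,.168,.10],75);p,_=grab('top','t3');q,_=grab('side','s3')
plan([.52,.168,.10],75);
cv2.imwrite('pics/t3z.png',np.hstack([cv2.resize(p[115:235,120:220,::-1],None,fx=4,fy=4),cv2.resize(q[205:325,180:280,::-1],None,fx=4,fy=4)]))"
```

```text
t 5.3 pos [0.5203 0.1659 0.1396] xang 74.71 F [-0.36  0.02 -1.41] gap 0.0095
lin cm [ 0.19 -0.09  3.96] turn [ 0.02  0.01 -0.29]
world axes in tool (cols wx,wy,wz):
 [[ 0.264  0.965 -0.   ]
 [ 0.965 -0.264  0.   ]
 [ 0.    -0.    -1.   ]]
t 5.4 pos [0.5202 0.1664 0.1395] xang 74.75 F [-0.   -0.53 -2.48] gap 0.0089
lin cm [ 0.15 -0.06  3.95] turn [ 0.   -0.   -0.25]
world axes in tool (cols wx,wy,wz):
 [[ 0.263  0.965  0.   ]
 [ 0.965 -0.263  0.   ]
 [ 0.    -0.    -1.   ]]
```

View pics/t3z.png

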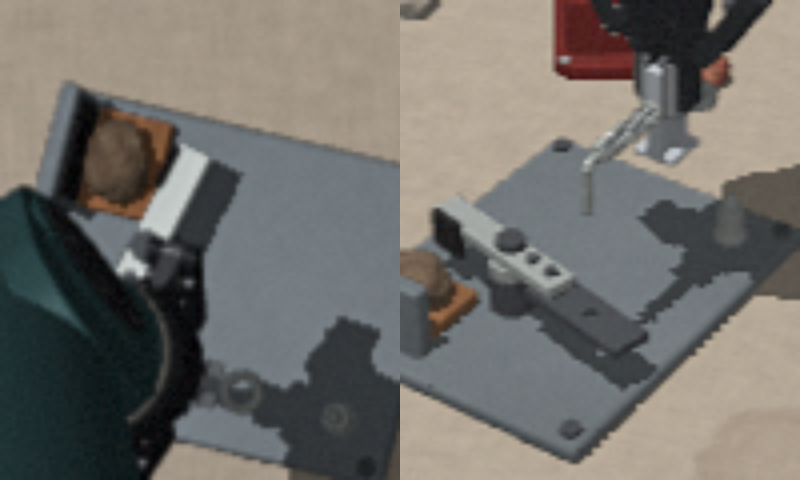

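Run:
```python
from h import *
print(observe()['q'].round(2))
print('eye ctr', atz('top',179.1,211.9,.1365), 'exp .5123 .1374')
print('proj exp tip', proj('side',[.5399,.2388,.1125]),'seen 226.4,257.9')
print('hole proj', proj('side',[.5395,.2404,.045]), proj('top',[.5395,.2404,.045]))
p=cv2.imread('pics/s3.png');cv2.imwrite('pics/s3z.png',cv2.resize(p[225:300,200:260],None,fx=8,fy=8,interpolation=cv2.INTER_CUBIC))
```

```text
[-0.24  0.5  -0.2   2.08  0.18  0.57 -0.84]
eye ctr [0.51304038 0.14047966 0.1365    ] exp .5123 .1374
proj exp tip [226.98613699 258.24032556] seen 226.4,257.9
hole proj [227.50247082 283.39689054] [143.29685013 203.59192982]
```

View pics/s3z.png

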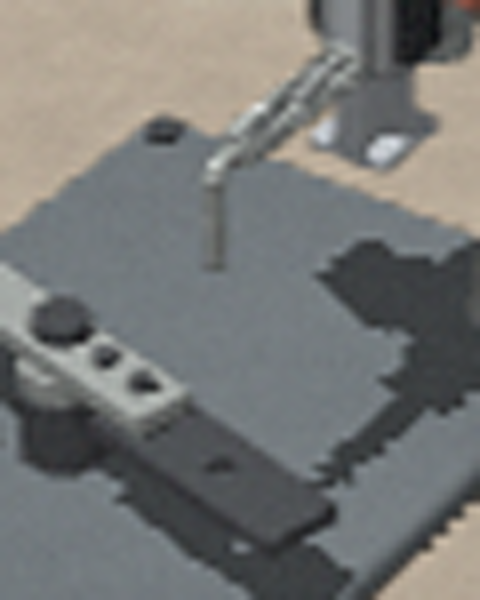

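Run:
```python
from h import *
print('tip', atz('side',226.4,258,.1125),'hole',atz('side',227.05,282.8,.045),atz('side',227.5,283.2,.045), atz('top',143.2,203.8,.045))
```

```text
tip [0.54142037 0.23838785 0.1125    ] hole [0.54122502 0.23875133 0.045     ] [0.53976011 0.23975132 0.045     ] [0.53902926 0.24062689 0.045     ]
```

step_arm(hand=[255,255,255,255,255], linear=[[0,0,2],[0,0,4],[0,0,5.5],[0,0,6],[0,0,6]], turn=[[0,0,0],[0,0,0],[0,0,0],[0,0,0],[0,0,0]])

```text
time_s: 6.02
tool_pos: [0.5201, 0.1668, 0.0793]
eef_rot: [0.794, 0.607, -0.0, -0.0]
ft_force: [0.7, 0.1, -1.5]
finger_gap: 0.0098
```

step_arm(hand=[255,255,255,255,255], linear=[[0,0,0],[0,0,0],[0,0,0],[0,0,0],[0,0,0]], turn=[[0,0,0],[0,0,0],[0,0,0],[0,0,0],[0,0,0]])

```text
time_s: 6.65
tool_pos: [0.5201, 0.1668, 0.0795]
eef_rot: [0.794, 0.607, 0.0, 0.0]
ft_force: [0.5, -0.1, -1.5]
finger_gap: 0.0093
```

```bash
python3 -c "
from h import *
plan([.52,.168,.07],75);q,_=grab('side','s4');p,_=grab('top','t4')
plan([.52,.168,.07],75);
cv2.imwrite('pics/s4z.png',cv2.resize(q[240:300,195:275,::-1],None,fx=10,fy=10,interpolation=cv2.INTER_CUBIC))"
```

```text
t 6.65 pos [0.5201 0.1668 0.0795] xang 74.79 F [ 0.5  -0.13 -1.49] gap 0.0093
lin cm [ 0.12 -0.04  0.95] turn [ 0.   -0.   -0.21]
world axes in tool (cols wx,wy,wz):
 [[ 0.262  0.965  0.   ]
 [ 0.965 -0.262  0.   ]
 [ 0.     0.    -1.   ]]
t 6.75 pos [0.5201 0.1668 0.0795] xang 74.8 F [-0.21  0.48 -1.31] gap 0.0091
lin cm [ 0.11 -0.04  0.95] turn [-0.   0.  -0.2]
world axes in tool (cols wx,wy,wz):
 [[ 0.262  0.965 -0.   ]
 [ 0.965 -0.262 -0.   ]
 [-0.    -0.    -1.   ]]
```

View pics/s4z.png

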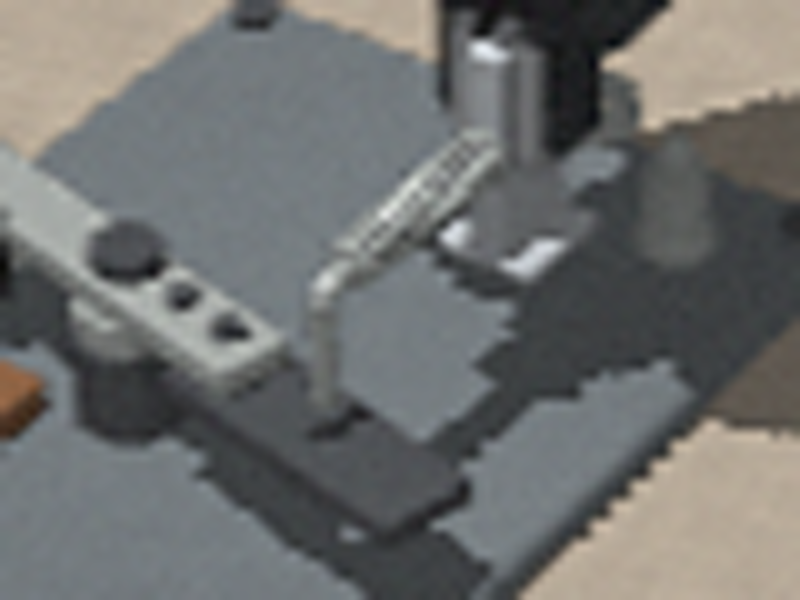

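step_arm(hand=[255,255,255,255,255], linear=[[0,0,0.4],[0,0,0.7],[0,0,0.9],[0,0,1.0],[0,0,1.0]], turn=[[0,0,0],[0,0,0],[0,0,0],[0,0,0],[0,0,0]])

```text
time_s: 7.38
tool_pos: [0.52, 0.1668, 0.0693]
eef_rot: [0.794, 0.607, -0.0, -0.0]
ft_force: [-0.3, 0.4, -1.5]
finger_gap: 0.0095
```

```bash
python3 -c "
from h import *
plan([.52,.168,.07],75);q,_=grab('side','s5');
plan([.52,.168,.07],75);
cv2.imwrite('pics/s5z.png',cv2.resize(q[240:300,195:275,::-1],None,fx=10,fy=10,interpolation=cv2.INTER_CUBIC))"
```

```text
t 7.38 pos [0.52   0.1668 0.0693] xang 74.79 F [-0.3   0.38 -1.51] gap 0.0095
lin cm [ 0.12 -0.04 -0.07] turn [-0.01  0.01 -0.21]
world axes in tool (cols wx,wy,wz):
 [[ 0.262  0.965 -0.   ]
 [ 0.965 -0.262 -0.   ]
 [-0.    -0.    -1.   ]]
t 7.42 pos [0.5201 0.1668 0.0695] xang 74.79 F [-0.84 -0.51 -1.78] gap 0.0094
lin cm [ 0.11 -0.04 -0.05] turn [-0.    0.   -0.21]
world axes in tool (cols wx,wy,wz):
 [[ 0.262  0.965 -0.   ]
 [ 0.965 -0.262 -0.   ]
 [-0.     0.    -1.   ]]
```

View pics/s5z.png

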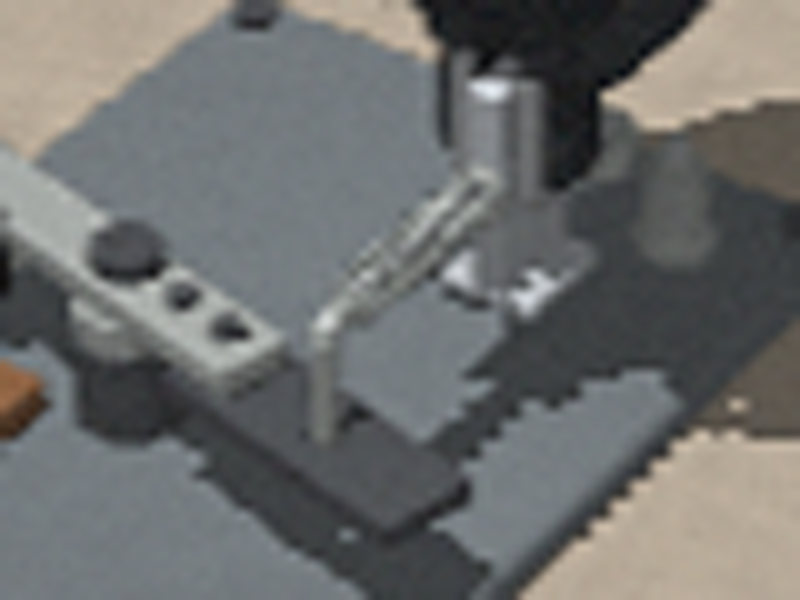

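step_arm(hand=[255,255,255,255,255], linear=[[0,0,0.1],[0,0,0.2],[0,0,0.2],[0,0,0.2],[0,0,0.2]], turn=[[0,0,0],[0,0,0],[0,0,0],[0,0,0],[0,0,0]])

```text
time_s: 8.05
tool_pos: [0.5201, 0.1668, 0.0675]
eef_rot: [0.794, 0.607, 0.0, 0.0]
ft_force: [-0.1, -0.1, -2.3]
finger_gap: 0.0089
```

```bash
python3 -c "
from h import *
plan([.52,.168,.07],75);q,_=grab('side','s6');
plan([.52,.168,.07],75);
cv2.imwrite('pics/s6z.png',cv2.resize(q[260:300,205:265,::-1],None,fx=13,fy=13,interpolation=cv2.INTER_CUBIC))"
```

```text
t 8.05 pos [0.5201 0.1668 0.0675] xang 74.79 F [-0.13 -0.15 -2.3 ] gap 0.0089
lin cm [ 0.11 -0.04 -0.25] turn [ 0.   -0.   -0.21]
world axes in tool (cols wx,wy,wz):
 [[ 0.262  0.965  0.   ]
 [ 0.965 -0.262  0.   ]
 [ 0.     0.    -1.   ]]
t 8.1 pos [0.5201 0.1668 0.0675] xang 74.79 F [-0.34  0.17 -1.63] gap 0.0093
lin cm [ 0.12 -0.04 -0.25] turn [ 0.   -0.   -0.21]
world axes in tool (cols wx,wy,wz):
 [[ 0.262  0.965  0.   ]
 [ 0.965 -0.262  0.   ]
 [ 0.     0.    -1.   ]]
```

View pics/s6z.png

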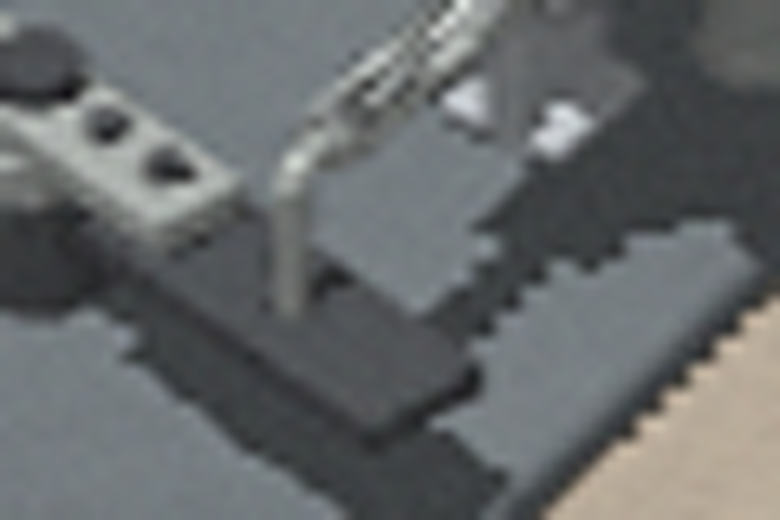

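Run:
```python
from h import *
tip=np.array([.5201,.1668])+.075*np.array([.262,.965]);print(tip)
for z in(.0405,.045,.0525): print(z,proj('side',[*tip,z]),proj('side',[tip[0],tip[1]+.003,z]))
print(proj('side',[*tip,.072]))
```

```text
[0.53975  0.239175]
0.0405 [227.63855933 284.6436115 ] [227.14539595 285.44684411]
0.045 [227.59901859 283.04722027] [227.10483115 283.84865691]
0.0525 [227.53278145 280.37300687] [227.03687783 281.17140656]
[227.35857336 273.33964774]
```

step_arm(hand=[255,255,255,255,255], linear=[[0,0,0.1],[0,0,0.2],[0,0,0.3],[0,0,0.3],[0,0,0.3]], turn=[[0,0,0],[0,0,0],[0,0,0],[0,0,0],[0,0,0]])

```text
time_s: 8.72
tool_pos: [0.5201, 0.1668, 0.0644]
eef_rot: [0.794, 0.607, -0.0, -0.0]
ft_force: [-0.5, -0.4, -1.4]
finger_gap: 0.009
```

```bash
python3 -c "
from h import *
plan([.52,.168,.07],75);q,_=grab('side','s7');
plan([.52,.168,.07],75);
cv2.imwrite('pics/s7z.png',cv2.resize(q[260:300,205:265,::-1],None,fx=13,fy=13,interpolation=cv2.INTER_CUBIC))"
```

```text
t 8.72 pos [0.5201 0.1668 0.0644] xang 74.79 F [-0.51 -0.38 -1.4 ] gap 0.009
lin cm [ 0.11 -0.04 -0.56] turn [-0.    0.   -0.21]
world axes in tool (cols wx,wy,wz):
 [[ 0.262  0.965 -0.   ]
 [ 0.965 -0.262 -0.   ]
 [-0.    -0.    -1.   ]]
t 8.78 pos [0.5201 0.1667 0.0645] xang 74.79 F [-0.57  0.4  -1.12] gap 0.0095
lin cm [ 0.12 -0.04 -0.55] turn [-0.    0.   -0.21]
world axes in tool (cols wx,wy,wz):
 [[ 0.262  0.965 -0.   ]
 [ 0.965 -0.262 -0.   ]
 [-0.    -0.    -1.   ]]
```

View pics/s7z.png

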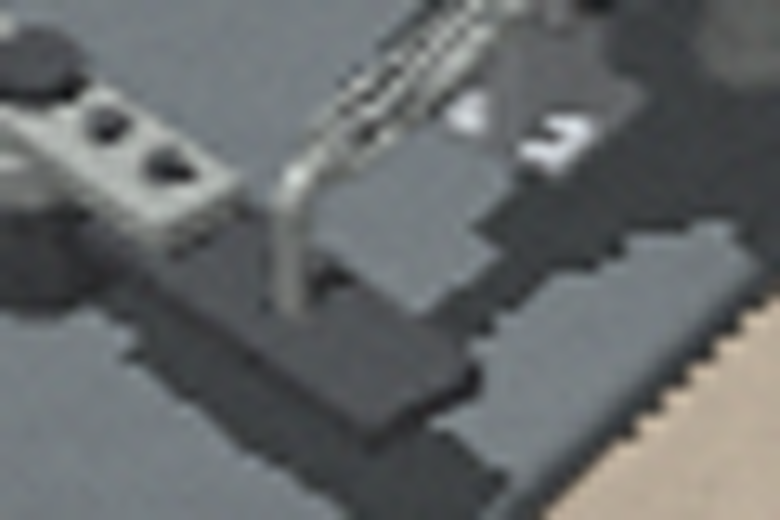

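step_arm(hand=[255,255,255,255,255], linear=[[0,0,0.1],[0,0,0.2],[0,0,0.3],[0,0,0.3],[0,0,0.3]], turn=[[0,0,0],[0,0,0],[0,0,0],[0,0,0],[0,0,0]])

```text
time_s: 9.4
tool_pos: [0.5201, 0.1668, 0.0614]
eef_rot: [0.794, 0.607, -0.0, -0.0]
ft_force: [-0.6, 1.0, -2.2]
finger_gap: 0.0094
```

```bash
python3 -c "
from h import *
plan([.52,.168,.07],75);q,_=grab('side','s8');
plan([.52,.168,.07],75);
cv2.imwrite('pics/s8z.png',cv2.resize(q[260:300,205:265,::-1],None,fx=13,fy=13,interpolation=cv2.INTER_CUBIC))"
```

```text
t 9.4 pos [0.5201 0.1668 0.0614] xang 74.79 F [-0.62  1.   -2.19] gap 0.0094
lin cm [ 0.12 -0.04 -0.86] turn [-0.    0.   -0.21]
world axes in tool (cols wx,wy,wz):
 [[ 0.262  0.965 -0.   ]
 [ 0.965 -0.262 -0.   ]
 [-0.     0.    -1.   ]]
t 9.45 pos [0.5201 0.1668 0.0615] xang 74.79 F [-0.27  0.62 -1.99] gap 0.0094
lin cm [ 0.11 -0.04 -0.85] turn [-0.    0.   -0.21]
world axes in tool (cols wx,wy,wz):
 [[ 0.262  0.965 -0.   ]
 [ 0.965 -0.262 -0.   ]
 [-0.    -0.    -1.   ]]
```

View pics/s8z.png

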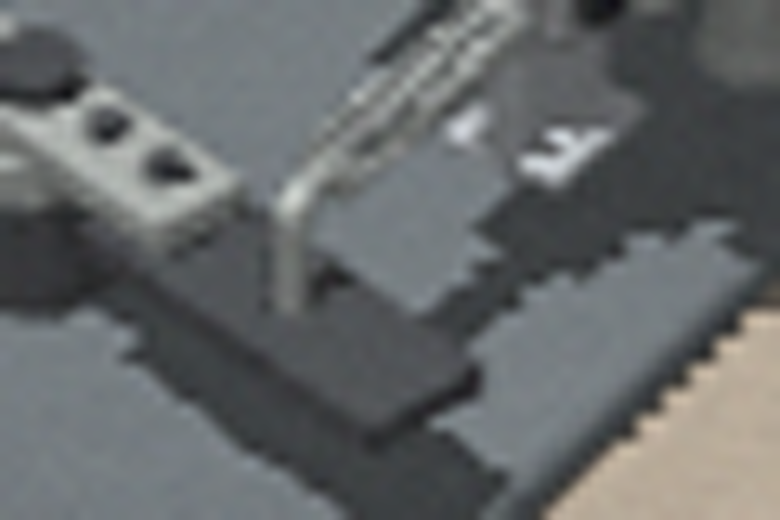

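step_arm(hand=[255,255,255,255,255], linear=[[0,0,0.15],[0,0,0.3],[0,0,0.35],[0,0,0.35],[0,0,0.35]], turn=[[0,0,0],[0,0,0],[0,0,0],[0,0,0],[0,0,0]])

```text
time_s: 10.07
tool_pos: [0.5201, 0.1668, 0.058]
eef_rot: [0.794, 0.607, -0.0, -0.0]
ft_force: [-0.3, 0.4, -2.2]
finger_gap: 0.0092
```

step_arm(hand=[255,255,255,255,255], linear=[[-0.3,0,0],[-0.6,0,0],[-0.9,0,0],[-1.2,0,0],[-1.2,0,0]], turn=[[0,0,0],[0,0,0],[0,0,0],[0,0,0],[0,0,0]])

```text
time_s: 10.7
tool_pos: [0.5165, 0.1547, 0.0579]
eef_rot: [0.795, 0.607, -0.0, -0.0]
ft_force: [-0.3, 0.8, -1.0]
finger_gap: 0.0093
```

```bash
python3 -c "
from h import *
plan([.5094,.1324,.058],75.5);q,_=grab('side','s9');p,_=grab('top','t9')
plan([.5094,.1324,.058],75.5);
cv2.imwrite('pics/s9z.png',np.hstack([cv2.resize(q[235:310,190:270,::-1],None,fx=5,fy=5,interpolation=cv2.INTER_CUBIC),cv2.resize(p[165:240,150:230,::-1],None,fx=5,fy=5,interpolation=cv2.INTER_CUBIC)]))"
```

```text
t 10.7 pos [0.5165 0.1547 0.0579] xang 74.78 F [-0.34  0.83 -0.99] gap 0.0093
lin cm [-2.34 -0.1  -0.01] turn [-0.04  0.04 -0.72]
world axes in tool (cols wx,wy,wz):
 [[ 0.263  0.965 -0.001]
 [ 0.965 -0.263 -0.001]
 [-0.001 -0.    -1.   ]]
t 10.8 pos [0.5168 0.1549 0.0579] xang 74.78 F [ 0.34  0.98 -1.59] gap 0.0092
lin cm [-2.36 -0.12 -0.  ] turn [-0.02  0.03 -0.72]
world axes in tool (cols wx,wy,wz):
 [[ 0.263  0.965 -0.001]
 [ 0.965 -0.263 -0.   ]
 [-0.    -0.    -1.   ]]
```

View pics/s9z.png

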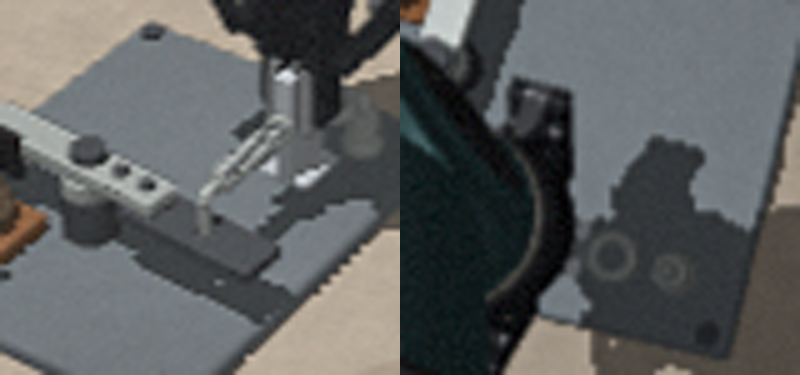

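Run:
```python
from h import *
e=atz('top',192.0,215.8,.055);p=atz('top',203.6,218.8,.044);print(e,p,p-e)
d=np.array([-.263,-.965]);print('exp eye',np.array([.5168,.1549])+.03*d)
# tool components of p-e
v=(p-e)[:2];print('tool x,y cm',100*(v@[.263,.965]),100*(v@[.965,-.263]))
```

```text
[0.50818613 0.12766648 0.055     ] [0.50119986 0.10321075 0.044     ] [-0.00698627 -0.02445573 -0.011     ]
exp eye [0.50891 0.12595]
tool x,y cm -2.543716989200814 -0.030989057635180412
```

step_arm(hand=[255,255,255,255,255], linear=[[-0.4,0,0],[-0.8,0,0],[-1.2,0,0],[-1.6,0,0],[-1.9,0,0]], turn=[[0,0,0],[0,0,0],[0,0,0],[0,0,-0.4],[0,0,-0.7]])

```text
time_s: 11.42
tool_pos: [0.513, 0.1384, 0.0582]
eef_rot: [0.79, 0.613, 0.002, -0.0]
ft_force: [0.8, 6.2, -4.1]
finger_gap: 0.0091
```

```bash
python3 -c "
from h import *
q,_=grab('side','s10');p,_=grab('top','t10')
plan([.5094,.1324,.058],75.5);
cv2.imwrite('pics/s10z.png',np.hstack([cv2.resize(q[235:310,200:280,::-1],None,fx=5,fy=5,interpolation=cv2.INTER_CUBIC),cv2.resize(p[200:238,180:220,::-1],None,fx=10,fy=10,interpolation=cv2.INTER_CUBIC)[:375]]))"
```

```text
t 11.53 pos [0.513  0.1383 0.0582] xang 75.54 F [ 0.82  5.64 -3.56] gap 0.0096
lin cm [-0.66 -0.21  0.02] turn [ 0.1  -0.19  0.04]
world axes in tool (cols wx,wy,wz):
 [[ 0.25   0.968  0.003]
 [ 0.968 -0.25   0.002]
 [ 0.003  0.003 -1.   ]]
```

View pics/s10z.png

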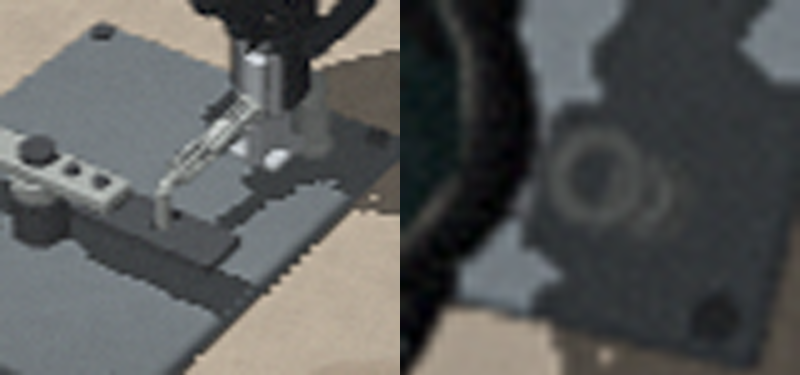

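Run:
```python
from h import *
a=cv2.imread('pics/top0.png')
e=atz('top',199.15,217.05,.0552);p=atz('top',203.6,218.8,.044);print(e,p,p-e)
v=(p-e)[:2];print('tool x,y cm',100*(v@[.25,.968]),100*(v@[.968,-.25]))
print('kin eye',np.array([.513,.1383])-.03*np.array([.25,.968]))
for n in ('top0','t9'):
  b=cv2.imread(f'pics/{n}.png');cv2.imwrite(f'pics/{n}p.png',cv2.resize(b[205:233,188:220],None,fx=12,fy=12,interpolation=cv2.INTER_CUBIC))
cv2.imwrite('pics/pp.png',np.hstack([cv2.imread('pics/top0p.png'),cv2.imread('pics/t9p.png')]))
```

```text
[0.50492885 0.11149898 0.0552    ] [0.50119986 0.10321075 0.044     ] [-0.00372899 -0.00828823 -0.0112    ]
tool x,y cm -0.8955248506862116 -0.1537602177287746
kin eye [0.5055  0.10926]
```

View pics/pp.png

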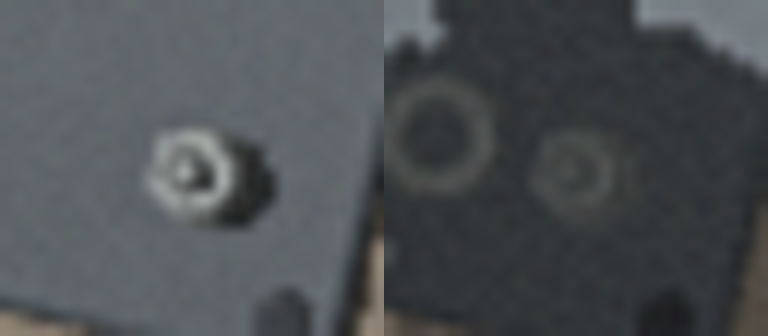

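Run:
```python
from h import *
for P in((203.43,218.9,.035),(203.05,218.9,.044)):
  p=atz('top',*P)
  for E,k in(((192.04,215.96,.055),(.5168,.1549)),((199.15,217.05,.0552),(.513,.1383))):
    e=atz('top',*E);v=(p-e)[:2]; print(p,e, 'tool x,y cm',100*(v@[.25,.968]),100*(v@[.968,-.25]))
p=cv2.imread('pics/t10.png');cv2.imwrite('pics/t10p.png',cv2.resize(p[205:233,188:220],None,fx=18,fy=18,interpolation=cv2.INTER_CUBIC))
```

```text
[0.50137257 0.10497978 0.035     ] [0.50782176 0.12758175 0.055     ] tool x,y cm -2.349100591215264 -0.05923302254586295
[0.50137257 0.10497978 0.035     ] [0.50492885 0.11149898 0.0552    ] tool x,y cm -0.719965357698512 -0.1812684613965348
[0.50100424 0.10447039 0.044     ] [0.50782176 0.12758175 0.055     ] tool x,y cm -2.407618015971644 -0.0821523112897969
[0.50100424 0.10447039 0.044     ] [0.50492885 0.11149898 0.0552    ] tool x,y cm -0.7784827824548919 -0.2041877501404687
```

View pics/t10p.png

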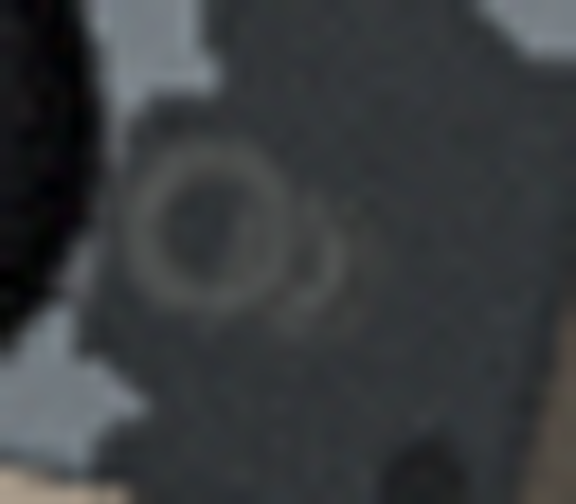

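step_arm(hand=[255,255,255,255,255], linear=[[-0.25,-0.07,0],[-0.5,-0.15,0],[-0.75,-0.2,0],[-0.75,-0.2,0],[-0.75,-0.2,0]], turn=[[0,0,0],[0,0,0],[0,0,0],[0,0,0],[0,0,0]])

```text
time_s: 12.15
tool_pos: [0.5108, 0.1332, 0.0585]
eef_rot: [0.79, 0.613, 0.004, -0.0]
ft_force: [1.9, 7.5, -4.0]
finger_gap: 0.0091
```

```bash
python3 -c "
from h import *
q,_=grab('side','s11');p,_=grab('top','t11')
plan([.5094,.1324,.058],75.5);
cv2.imwrite('pics/s11z.png',np.hstack([cv2.resize(q[235:310,200:280,::-1],None,fx=5,fy=5,interpolation=cv2.INTER_CUBIC),cv2.resize(p[205:228,188:213,::-1],None,fx=16,fy=16,interpolation=cv2.INTER_CUBIC)[:375]] if 0 else [cv2.resize(q[235:310,200:280,::-1],(400,368),interpolation=cv2.INTER_CUBIC),cv2.resize(p[205:228,188:213,::-1],(400,368),interpolation=cv2.INTER_CUBIC)]))"
```

```text
t 12.25 pos [0.5108 0.1331 0.0585] xang 75.56 F [ 1.46  7.29 -4.19] gap 0.0094
lin cm [-0.11 -0.12  0.05] turn [ 0.25 -0.36  0.06]
world axes in tool (cols wx,wy,wz):
 [[ 0.249  0.968  0.006]
 [ 0.968 -0.249  0.004]
 [ 0.006  0.005 -1.   ]]
```

View pics/s11z.png

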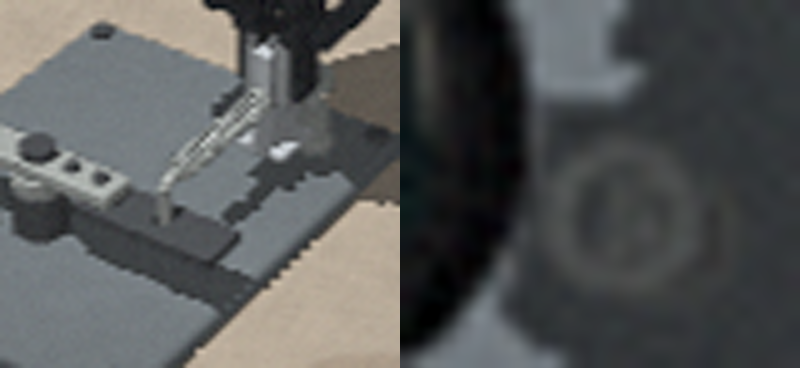

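Run:
```python
from h import *
e=atz('top',201.4,217.97,.0555)
for P in((203.43,218.9,.035),(203.05,218.9,.044)):
    p=atz('top',*P);v=(p-e)[:2]; print(p,e, 'tool x,y cm',100*(v@[.249,.968]),100*(v@[.968,-.249]))
```

```text
[0.50137257 0.10497978 0.035     ] [0.50270307 0.10639738 0.0555    ] tool x,y cm -0.17035348278236245 -0.0934949566875664
[0.50100424 0.10447039 0.044     ] [0.50270307 0.10639738 0.0555    ] tool x,y cm -0.22883407477865533 -0.1164651847235815
```

step_arm(hand=[255,255,255,255,255], linear=[[-0.1,-0.05,0],[-0.2,-0.1,0],[-0.3,-0.15,0],[-0.3,-0.15,0],[-0.3,-0.15,0]], turn=[[0,0,0],[0,0,0],[0,0,0],[0,0,0],[0,0,0]])

```text
time_s: 12.88
tool_pos: [0.5097, 0.131, 0.0587]
eef_rot: [0.791, 0.612, 0.005, 0.0]
ft_force: [3.8, 8.1, -4.0]
finger_gap: 0.0095
```

```bash
python3 -c "
from h import *
p,_=grab('top','t12')
plan([.5094,.1324,.058],75.5);
cv2.imwrite('pics/t12z.png',cv2.resize(cv2.convertScaleAbs(p[205:228,188:213,::-1],alpha=2),(800,736)[::1] if 0 else (600,552),interpolation=cv2.INTER_CUBIC))"
```

```text
t 12.93 pos [0.5097 0.1311 0.0587] xang 75.54 F [ 3.17  7.68 -4.68] gap 0.0096
lin cm [ 0.12 -0.06  0.07] turn [ 0.34 -0.44  0.04]
world axes in tool (cols wx,wy,wz):
 [[ 0.25   0.968  0.008]
 [ 0.968 -0.25   0.006]
 [ 0.008  0.006 -1.   ]]
```

View pics/t12z.png

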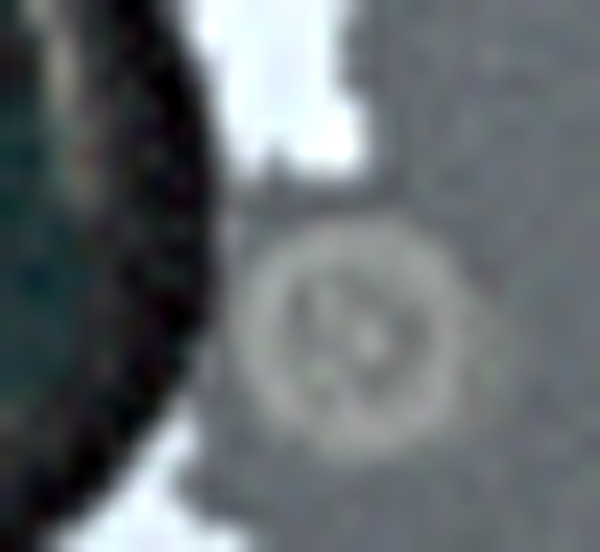

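step_arm(hand=[255,255,255,255,255], linear=[[0,-0.08,0.1],[0,-0.08,0.2],[0,-0.08,0.35],[0,-0.08,0.5],[0,-0.08,0.5]], turn=[[0,0,0],[0,0,0],[0,0,0],[0,0,0],[0,0,0]])

```text
time_s: 13.55
tool_pos: [0.5098, 0.1315, 0.0542]
eef_rot: [0.791, 0.612, 0.006, 0.0]
ft_force: [3.8, 7.0, -0.1]
finger_gap: 0.0093
```

```bash
python3 -c "
from h import *
p,_=grab('top','t13')
plan([.5094,.1324,.046],75.5);
cv2.imwrite('pics/t13z.png',cv2.resize(cv2.convertScaleAbs(p[205:228,188:213,::-1],alpha=2),(600,552),interpolation=cv2.INTER_CUBIC))"
```

```text
t 13.6 pos [0.5098 0.1315 0.0542] xang 75.53 F [ 3.28  7.13 -0.96] gap 0.0094
lin cm [ 0.07 -0.06  0.82] turn [ 0.43 -0.51  0.03]
world axes in tool (cols wx,wy,wz):
 [[ 0.25   0.968  0.009]
 [ 0.968 -0.25   0.008]
 [ 0.01   0.007 -1.   ]]
```

View pics/t13z.png

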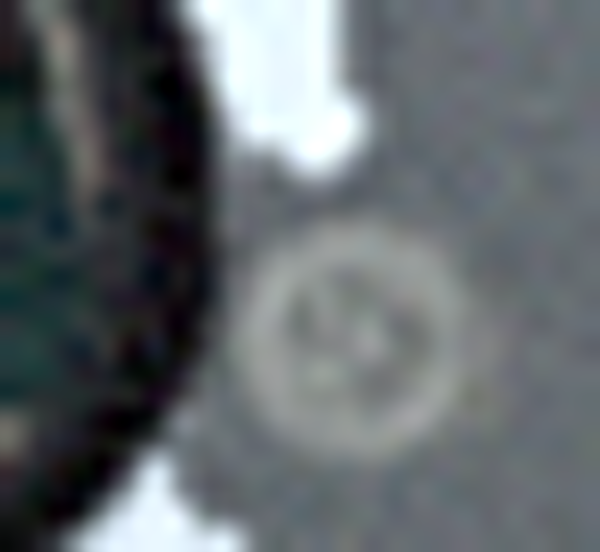

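step_arm(hand=[255,255,255,255,255], linear=[[-0.1,0,0],[-0.1,0,0.1],[-0.1,0,0.2],[-0.1,0,0.3],[-0.1,0,0.3]], turn=[[0,0,0],[0,0,0],[0,0,0],[0,0,0],[0,0,0]])

```text
time_s: 14.22
tool_pos: [0.5097, 0.1308, 0.0515]
eef_rot: [0.79, 0.612, 0.006, 0.0]
ft_force: [3.2, 6.3, 1.2]
finger_gap: 0.009
```

```bash
python3 -c "
from h import *
p,_=grab('top','t14');q,_=grab('side','s14')
plan([.5094,.1324,.046],75.5);
cv2.imwrite('pics/t14z.png',np.hstack([cv2.resize(q[235:310,200:280,::-1],(400,368),interpolation=cv2.INTER_CUBIC),cv2.resize(cv2.convertScaleAbs(p[205:228,188:213,::-1],alpha=2),(400,368),interpolation=cv2.INTER_CUBIC)]))"
```

```text
t 14.32 pos [0.5097 0.1308 0.0515] xang 75.55 F [2.13 7.44 2.28] gap 0.0092
lin cm [ 0.14 -0.07  0.55] turn [ 0.46 -0.53  0.04]
world axes in tool (cols wx,wy,wz):
 [[ 0.25   0.968  0.009]
 [ 0.968 -0.25   0.008]
 [ 0.01   0.007 -1.   ]]
```

View pics/t14z.png

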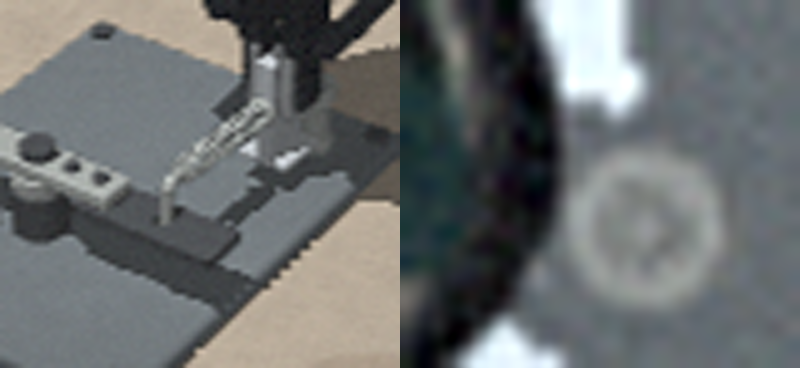

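step_arm(hand=[255,255,255,255,255], linear=[[0,0,0.05],[0,0,0.1],[0,0,0.15],[0,0,0.2],[0,0,0.25]], turn=[[0,0,0],[0,0,0],[0,0,0],[0,0,0],[0,0,0]])

```text
time_s: 14.95
tool_pos: [0.5098, 0.1308, 0.049]
eef_rot: [0.79, 0.613, 0.006, 0.0]
ft_force: [2.9, 7.5, 1.9]
finger_gap: 0.0093
```

```bash
python3 -c "
from h import *
q,_=grab('side','s15')
plan([.5094,.1324,.046],75.5);
cv2.imwrite('pics/s15z.png',cv2.resize(q[250:300,215:275,::-1],None,fx=12,fy=12,interpolation=cv2.INTER_CUBIC))"
```

```text
t 15.0 pos [0.5097 0.1309 0.049 ] xang 75.55 F [3.58 6.53 1.85] gap 0.0091
lin cm [ 0.14 -0.07  0.3 ] turn [ 0.47 -0.54  0.05]
world axes in tool (cols wx,wy,wz):
 [[ 0.25   0.968  0.009]
 [ 0.968 -0.25   0.008]
 [ 0.01   0.007 -1.   ]]
```

View pics/s15z.png

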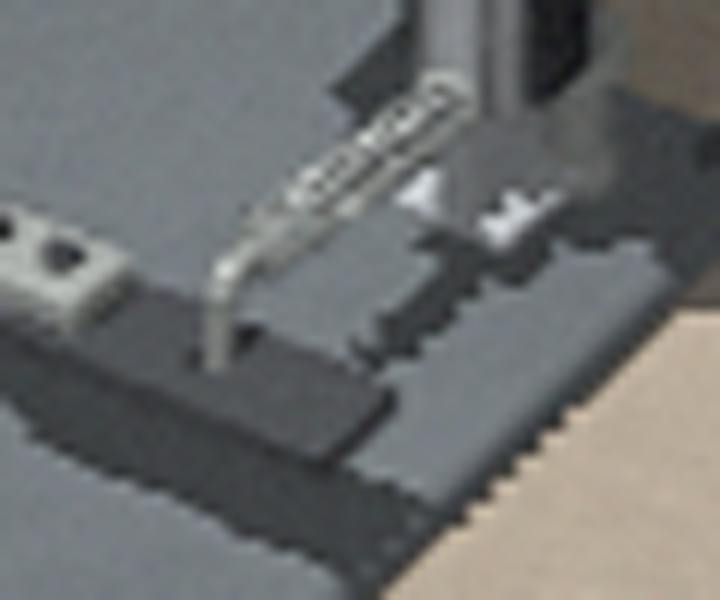

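step_arm(hand=[255,255,255,255,255], linear=[[0,0,0.05],[0,0,0.1],[0,0,0.15],[0,0,0.2],[0,0,0.25]], turn=[[0,0,0],[0,0,0],[0,0,0],[0,0,0],[0,0,0]])

```text
time_s: 15.62
tool_pos: [0.5098, 0.1309, 0.0465]
eef_rot: [0.79, 0.613, 0.006, 0.0]
ft_force: [3.3, 7.3, 1.7]
finger_gap: 0.0092
```

step_arm(hand=[255,255,255,255,255], linear=[[0,0,0.05],[0,0,0.05],[0,0,0.08],[0,0,0.08],[0,0,0.08]], turn=[[0,0,0],[0,0,0],[0,0,0],[0,0,0],[0,0,0]])

```text
time_s: 16.25
tool_pos: [0.5098, 0.1309, 0.0458]
eef_rot: [0.79, 0.613, 0.006, 0.0]
ft_force: [3.3, 7.6, 2.2]
finger_gap: 0.0094
```

```bash
python3 -c "
from h import *
p,d=grab('top','t16');q,_=grab('side','s16')
plan([.5094,.1324,.046],75.5);
cv2.imwrite('pics/t16z.png',np.hstack([cv2.resize(q[235:310,200:280,::-1],(400,368),interpolation=cv2.INTER_CUBIC),cv2.resize(cv2.convertScaleAbs(p[205:228,188:213,::-1],alpha=2),(400,368),interpolation=cv2.INTER_CUBIC)]))"
```

```text
t 16.35 pos [0.5098 0.1309 0.0458] xang 75.55 F [2.36 7.69 1.85] gap 0.0092
lin cm [ 0.13 -0.07 -0.02] turn [ 0.47 -0.55  0.05]
world axes in tool (cols wx,wy,wz):
 [[ 0.249  0.968  0.01 ]
 [ 0.968 -0.25   0.008]
 [ 0.01   0.007 -1.   ]]
```

View pics/t16z.png

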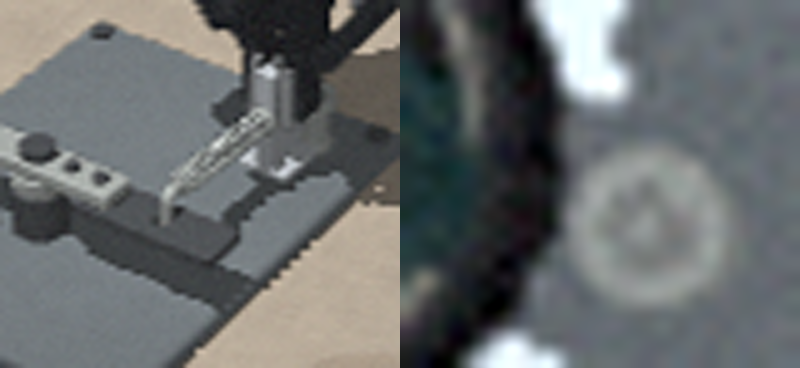

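step_arm(hand=[255,255,255,255,255], linear=[[0,0,0.02],[0,0,0.04],[0,0,0.06],[0,0,0.06],[0,0,0.06]], turn=[[0,0,0],[0,0,0],[0,0,0],[0,0,0],[0,0,0]])

```text
time_s: 16.98
tool_pos: [0.5098, 0.131, 0.0456]
eef_rot: [0.79, 0.613, 0.006, 0.0]
ft_force: [1.3, 8.2, 7.0]
finger_gap: 0.0093
```

step_arm(hand=[255,255,255,255,255], linear=[[0,0,0.02],[0,0,0.04],[0,0,0.06],[0,0,0.06],[0,0,0.06]], turn=[[0,0,0],[0,0,0],[0,0,0],[0,0,0],[0,0,0]])

```text
time_s: 17.6
tool_pos: [0.5098, 0.131, 0.0455]
eef_rot: [0.79, 0.613, 0.006, 0.001]
ft_force: [1.5, 8.0, 11.3]
finger_gap: 0.0092
```

step_arm(hand=[255,255,255,255,255], linear=[[0,0,-0.05],[0,0,-0.08],[0,0,-0.08],[0,0,-0.08],[0,0,-0.08]], turn=[[0,0,0],[0,0,0],[0,0,0],[0,0,0],[0,0,0]])

```text
time_s: 18.23
tool_pos: [0.5098, 0.131, 0.0456]
eef_rot: [0.79, 0.613, 0.006, 0.0]
ft_force: [1.8, 7.2, 4.9]
finger_gap: 0.009
```

```bash
python3 -c "
from h import *
q,_=grab('side','s17')
plan([.5094,.1324,.046],75.5);
cv2.imwrite('pics/s17z.png',cv2.resize(q[235:300,215:285,::-1],None,fx=9,fy=9,interpolation=cv2.INTER_CUBIC))"
```

```text
t 18.27 pos [0.5098 0.131  0.0456] xang 75.55 F [3.2  7.44 4.78] gap 0.0092
lin cm [ 0.13 -0.08 -0.04] turn [ 0.48 -0.54  0.05]
world axes in tool (cols wx,wy,wz):
 [[ 0.249  0.968  0.009]
 [ 0.968 -0.25   0.008]
 [ 0.01   0.007 -1.   ]]
```

View pics/s17z.png

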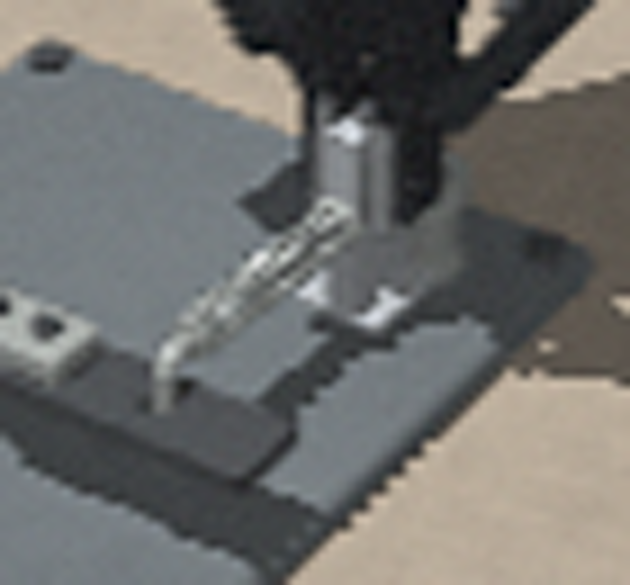

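step_arm(hand=[255,255,255,255,255], linear=[[0.1,0,0],[0.2,0,0],[0.3,0,0],[0.3,0,0],[0.3,0,0]], turn=[[0,0,0],[0,0,0],[0,0,0],[0,0,0],[0,0,0]])

```text
time_s: 18.9
tool_pos: [0.5103, 0.133, 0.0456]
eef_rot: [0.791, 0.612, 0.006, 0.001]
ft_force: [2.3, 6.5, 5.6]
finger_gap: 0.0094
```

step_arm(hand=[255,255,255,255,255], linear=[[0.1,0,0],[0.2,0,0],[0.2,0,0],[0.2,0,0],[0.2,0,0]], turn=[[0,0,0],[0,0,0],[0,0,0],[0,0,0],[0,0,0]])

```text
time_s: 19.52
tool_pos: [0.5104, 0.1336, 0.0455]
eef_rot: [0.791, 0.612, 0.005, 0.001]
ft_force: [1.5, 4.4, 4.9]
finger_gap: 0.0089
```

```bash
python3 -c "
from h import *
p,d=grab('top','t18');q,_=grab('side','s18')
plan([.5094,.1324,.046],75.5);
cv2.imwrite('pics/t18z.png',np.hstack([cv2.resize(q[235:310,200:280,::-1],(400,368),interpolation=cv2.INTER_CUBIC),cv2.resize(cv2.convertScaleAbs(p[205:228,188:213,::-1],alpha=2),(400,368),interpolation=cv2.INTER_CUBIC)]))"
```

```text
t 19.62 pos [0.5104 0.1336 0.0455] xang 75.48 F [1.4  4.08 5.34] gap 0.009
lin cm [-0.14 -0.07 -0.05] turn [ 0.41 -0.35 -0.02]
world axes in tool (cols wx,wy,wz):
 [[ 0.251  0.968  0.006]
 [ 0.968 -0.251  0.007]
 [ 0.008  0.004 -1.   ]]
```

View pics/t18z.png

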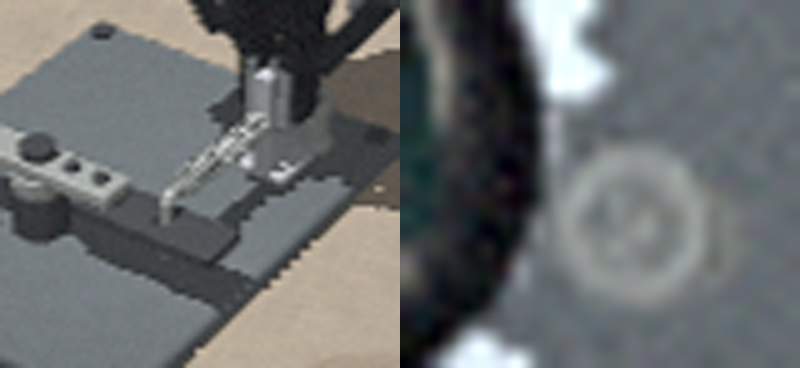

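step_arm(hand=[255,255,255,230,200], linear=[[0.1,0,0],[0.18,0,0],[0.18,0,0],[0.18,0,0],[0.18,0,0]], turn=[[0,0,0],[0,0,0],[0,0,0],[0,0,0],[0,0,0]])

```text
time_s: 20.25
tool_pos: [0.5071, 0.1318, 0.0442]
eef_rot: [0.791, 0.612, -0.0, 0.001]
ft_force: [-0.4, 0.5, -0.3]
finger_gap: 0.0185
```

step_arm(hand=[180,150,120,110,110], linear=[[0,0,0],[0,0,0],[0,0,0],[0,0,0],[0,0,-0.5]], turn=[[0,0,0],[0,0,0],[0,0,0],[0,0,0],[0,0,0]])

```text
time_s: 20.88
tool_pos: [0.5063, 0.1333, 0.0486]
eef_rot: [0.791, 0.612, -0.001, -0.0]
ft_force: [-0.5, -0.4, -0.2]
finger_gap: 0.0485
```

```bash
python3 -c "
from h import *
p,d=grab('top','t19');q,_=grab('side','s19')
plan([.5094,.1324,.046],75.5);
cv2.imwrite('pics/t19z.png',np.hstack([cv2.resize(q[225:300,200:280,::-1],(400,368),interpolation=cv2.INTER_CUBIC),cv2.resize(cv2.convertScaleAbs(p[165:235,150:225,::-1],alpha=1.3),(400,368),interpolation=cv2.INTER_CUBIC)]))"
```

```text
t 20.98 pos [0.507  0.1335 0.0493] xang 75.49 F [-0.39  0.72  0.24] gap 0.0486
lin cm [-0.05  0.26  0.33] turn [ 0.04 -0.03 -0.01]
world axes in tool (cols wx,wy,wz):
 [[ 0.251  0.968  0.   ]
 [ 0.968 -0.251  0.001]
 [ 0.001  0.    -1.   ]]
```

View pics/t19z.png

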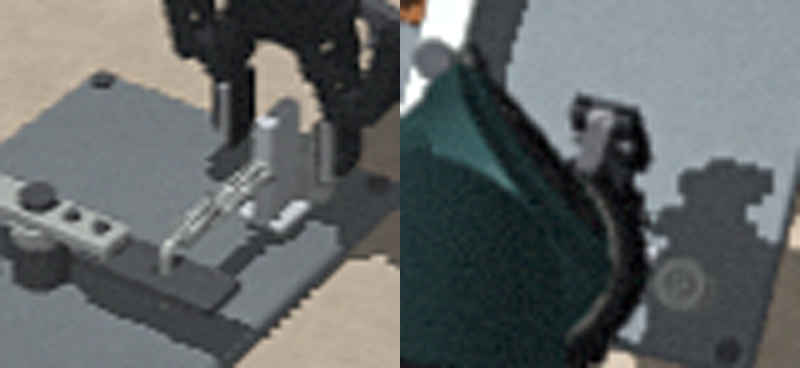

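Released, clear on both sides. Rise straight up, then back off.

step_arm(hand=[110,110,110,110,110], linear=[[0,0,-3],[0,0,-7],[0,0,-11],[0,0,-15],[0,0,-17]], turn=[[0,0,0],[0,0,0],[0,0,0],[0,0,0],[0,0,0]])

```text
time_s: 21.6
tool_pos: [0.5075, 0.1337, 0.2213]
eef_rot: [0.791, 0.612, 0.002, 0.001]
ft_force: [-0.7, -0.7, -0.2]
finger_gap: 0.0489
```

step_arm(hand=[110,110,110,110,110], linear=[[-5,0,0],[-10,0,0],[-15,0,0],[-20,0,0],[-25,0,0]], turn=[[0,0,0],[0,0,0],[0,0,0],[0,0,0],[0,0,0]])

```text
time_s: 22.22
tool_pos: [0.4434, -0.1101, 0.219]
eef_rot: [0.791, 0.612, 0.0, 0.0]
ft_force: [0.8, 0.2, 0.1]
finger_gap: 0.0486
```

```bash
python3 -c "
from h import *
p,d=grab('top','t20');q,_=grab('side','s20')
print(observe()['tool_pos'])
cv2.imwrite('pics/t20z.png',np.hstack([cv2.resize(q[225:300,200:280,::-1],(400,368),interpolation=cv2.INTER_CUBIC),cv2.resize(p[165:235,130:210,::-1],(400,350),interpolation=cv2.INTER_CUBIC).copy() if 0 else cv2.resize(p[160:235,130:211,::-1],(400,368),interpolation=cv2.INTER_CUBIC)]))
cv2.imwrite('pics/t20f.png',p[:,:,::-1])"
```

```text
[ 0.44141161 -0.11439505  0.21863528]
```

View pics/t20z.png

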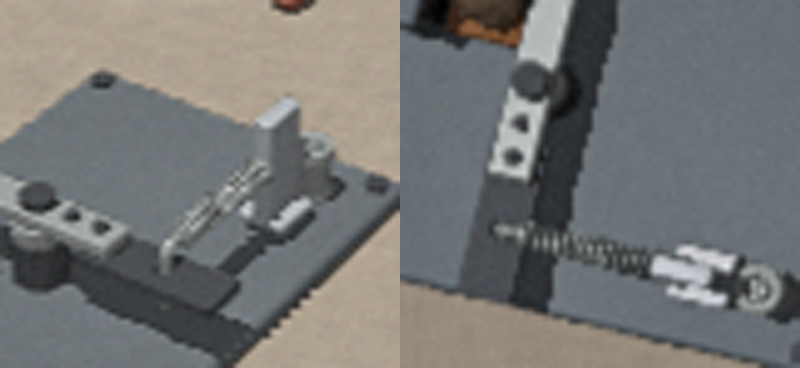

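View pics/t20f.png

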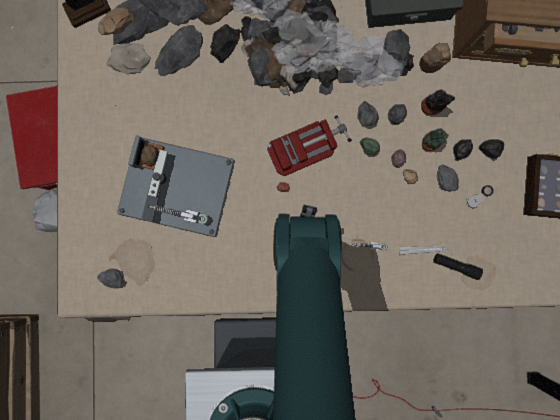

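Run:
```python
from h import *
d=np.load('pics/t20.npy');c=camera_model('top')
p=cv2.imread('pics/t20.png');cv2.imwrite('pics/t20a.png',cv2.resize(p[135:230,130:215],None,fx=6.3,fy=6.3,interpolation=cv2.INTER_CUBIC))
for n,z in(('t20',0),):
  R=[(u,v,unproj('top',u,v,d[v,u],c)[2]*1000) for v in range(212,226) for u in range(196,210)]
  print(np.array([r[2] for r in R]).reshape(14,14).round().astype(int))
ds=np.load('pics/s20.npy')
q=cv2.imread('pics/s20.png');cv2.imwrite('pics/s20a.png',cv2.resize(q[240:275,245:285],None,fx=15,fy=15,interpolation=cv2.INTER_CUBIC))
```

```text
[[  26   25   12   13    9   12   12   11   16    9    9   12   12   13]
 [  27   23   11   11    6   13   16    7   13   12    8   13    8   12]
 [  28   19   11   14   47   42   43   39   45   10   11   15   15   13]
 [  35   18   41   43   43   39   41   40   39   42   36    9 1232   13]
 [  28   16   43   39   41    9   31   37   41   41   40   18    5   12]
 [  29   45   44   41    9   32   38   42   37   40   41   43   14   10]
 [  26   40   41   39   38   32   43   45   39   41   41   38   17    8]
 [  22   40   42   43   34   34   38   44   40   43   43   41   15   12]
 [  12   13   42   43   34   30   38   40   42   43   43   39    9    9]
 [  14   12   37   41   40   42   31   40   45   42   40   23   15   11]
 [  12   12   10   45   40   46   38   41   39   44   13   17    6    8]
 [  16   12   12   12   39   43   37   43   41   17   15   13   14   11]
 [  10   13   11   12    9   13   13   11   12   18    9   12   10   14]
 [  11   11   12    9    9   14   10   10   12   11   14   14   15   16]]
```

View pics/t20a.png

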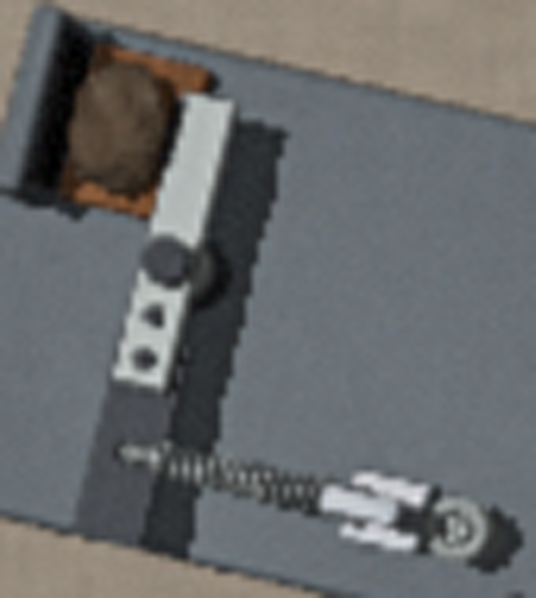

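View pics/s20a.png

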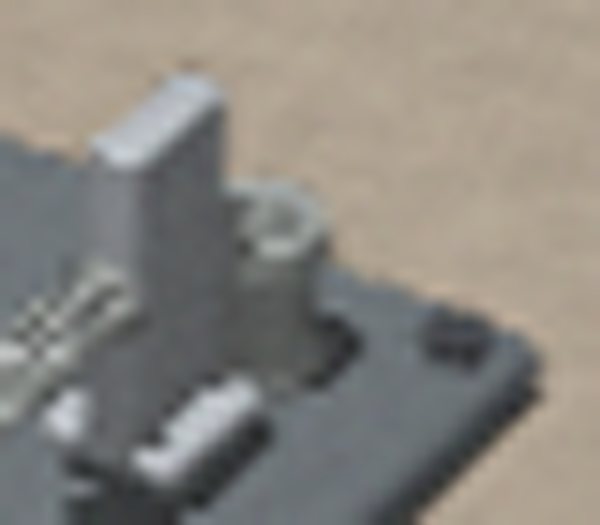

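```bash
python3 -c "
from h import *
print(hand_in())"
```

```text
the job is handed in; nothing more can be done
None
```

The return spring is fitted and the job was handed in at about 22 s of the 61 s allowed. I felt the hook down through the lever's hole, with no measurable contact force, then pulled. The lever swung home, and the eye went over the post and down onto its shoulder. I then released the spring and moved the arm clear.

What the last checks showed:
- **Hook:** the pin stands in the hole of the end plate in both views.
- **Lever:** it lies against the stone in the top view, judged by eye; I did not compute its angle. The pull reached about 8 N, which fits a stretch of about 17 mm by the given spring rate.
- **Eye seating:** the ring sits around the post. Its top measured 41–42 mm high, against 43 mm expected when fully seated. The top camera had also read the post about 4 mm low earlier, so I take the eye as seated.
- **Seating force:** the upward reaction peaked at 11 N for a moment, against 2 N just before contact with the shoulder. I eased it to about 5 N before letting go, so that touch was firmer than I intended.
- **Other objects:** the tweezers and stones look unmoved in the final top picture, compared by eye only.

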